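# Clamp a jam jar in the jar vice by its thumbwheel

### The job

Take the tall jar out of the crate and stand it upright on the bed of the jar vice, in front of the vee stop, and let it go. Then roll the brass thumbwheel with a fingertip, pressing gently and in several strokes, until the sliding jaw has pushed the jar fully home into the vee and grips it snugly. Work the jaw only by its wheel, do not push on the jaw itself, and leave the other jars and the mug alone.

Things in the scene. Friction and masses are not known exactly. Their poses are not given: they have to be found in the camera images.
- tall_jar: the tallest of three jars: upright amber glass cylinder, 54 mm in diameter, 85 mm high, brown lid (top 16 mm, same diameter), 0.14 to 0.28 kg. Origin: centre of its underside. It stands 15 mm deep in a hole of the crate: underside 30 mm above the table, 55 mm of it clear above the crate
- crate: dark steel bottle crate, 230 x 230 x 45 mm, fixed, with four round holes 62 mm wide at +-55 mm in its x and y, one of them empty. Origin: centre of its underside
- vice: jar vice, fixed. Dark wooden bed 240 mm long (own x -165 to 75 mm), 100 mm wide, 20 mm high; origin at table height under the seat; own +x points from thumbwheel to vee stop. The steel vee (two plates 50 mm tall) opens to -x, stays above x = 16 mm, reaches 30 mm to either side, and stops the jar with its axis on the origin. Left and right of the jar (own y) is free room for fingers
- seat (a point): point on top of the vice's bed (20 mm above the table) where the centre of the jar's underside is when the jar is fully home in the vee
- jaw: steel sliding jaw of the vice, 12 mm thick, 40 mm wide, 46 mm high. Origin: foot of its front face, which faces the jar (own +x, as the vice's). It starts 49 mm behind the seat, 22 mm from a jar that is home; it touches such a jar at 27 mm behind the seat. It is stiff (6 N to slide) and stays where it is left
- wheel: brass thumbwheel with ribbed rim, radius 22 mm, 14 mm wide, on a level axle along its own y (the vice's y). Origin: axle centre, 125 mm behind the seat, 38 mm above the table. Its orientation turns with it: rolling the top of the rim towards the jar (vice's +x) closes the jaw, 10 mm per radian, at most 3 rad; it stays where it is left. More than 20 N of fingertip pressure damages it
- squat_jar1: bystander: a jar of the same look and diameter but only 60 mm high, in another hole of the crate; origin at the centre of its underside
- squat_jar2: bystander: as squat_jar1, in another hole
- mug: bystander: white mug, 76 mm wide and 85 mm high, on the table; origin at the centre of its underside
- rim_top (a point): mean top of the wheel's hard rim, 60 mm above the table. The rim is worn and runs up to 1.5 mm out of true as it turns, so its height must be felt. Only about 7 mm stands out of the grey housing (60 mm along x, 45 mm wide, top at 53 mm), too little to pinch. It takes 3 to 4 N along the rim to turn freely, and about 6 N once the jaw grips snugly; pressed too lightly, the fingertip slips
There are look-alikes about, which are no part of the job. What is shaped like the tall_jar but purple or red is not meant.

How it is judged (in metres and radians):
On the way, in this order (a step that is already met when the one before it is completed fails the run):
1. the tall jar stands released on the vice's bed before the vee, within 12 mm of the seat (distance between tall_jar and seat below 0.012 m and angle between tall_jar's own z axis and vertical below 0.1 rad and contact force between the fingers and tall_jar below 0.1 N and x of jaw in the frame of vice below -0.035 m), for 0.2 s.
2. the wheel, under a fingertip, has brought the jaw up to the jar (contact force between the fingers and wheel above 0.5 N and contact force between jaw and tall_jar above 0.5 N), for 0.05 s.
At the end, for the whole second after the job is handed in: the tall jar stands upright (within 0.07 rad) and still on the bed within 4 mm of the seat, and the jaw grips it with more than 3 N without the robot's help (distance between tall_jar and seat below 0.004 m and angle between tall_jar's own z axis and vertical below 0.07 rad and contact force between jaw and tall_jar above 3 N and linear speed of tall_jar below 0.02 m/s); the robot touches nothing.
It fails at once if the fingertip presses the wheel with more than 20 N (contact force between any of the fingers, the arm and wheel above 20 N).
It fails at once if the robot pushes the jaw itself (more than 1.5 N) (contact force between any of the fingers, the arm and jaw above 1.5 N).
It fails at once if the tall jar is tipped (angle between tall_jar's own z axis and vertical above 0.6 rad).
It fails at once if another jar or the mug is moved by more than 15 mm (distance of any of squat_jar1, squat_jar2, mug from where it was at the start of the episode above 0.015 m).
It also fails if it takes over 72 s, if anything falls off the work surface, if the arm or the gripper's body presses on something with over 40 N, if the wrist force passes 120 N, or if a joint passes its speed limit or range.

### The arm

A 6-joint arm with a two-finger parallel gripper is mounted at the origin on the work surface. World frame = base frame: x ahead of the robot, y to its left, z up, the work surface at z = 0. Lengths are in mm, angles in rad, forces in N, time in s.
With the tool pointing down it reaches from about 300 to 775 mm from the base axis. Payload 14.6 kg.
Tool frame: the origin (TCP) lies at the very end of the fingers, on their centre line; the grasp point (between the pads) lies 19 mm behind it (manip.grip_point_offset is the distance from the TCP to the grasp point, in mm); z points along the fingers, y is the line along which they close (so a half turn about z gives the same grasp; the last joint's range is limited). The gripper opens to 94 mm and grips with 3 to 60 N. Pads are 16 mm wide; open, the fingers measure 119 mm over their backs; the gripper's body (75 mm by 177 mm) begins 78 mm behind the grasp point.
Start: joints at [-1.354, 0.3, 1.521, -0, 1.321, -0.067], TCP at [153.996, -527.991, 205.446] pointing down, gripper open.
Joint ranges: [-3.03, 3.03], [-0.79, 2.21], [0.23, 2.52], [-1.04, 4.18], [0, 3.07], [-2.55, 2.55]. Speed limits (rad/s): [2.22, 2.22, 2.57, 3.14, 3.14, 3.14].

### API

Orientations are given as [roll, pitch, yaw] about the fixed x, y, z axes, in that order (R = Rz(yaw) Ry(pitch) Rx(roll)).
In Python, from cell import telemetry, eyes, manip gives the robot as it stands.
- The arm moves only by the tool play_rows, never from a script. Its arguments are lists of equal length, an entry for each row: "translation": the shift along the world's x, y, z in m, a list of three; "yaw": the turn about the world's z in rad. A call has 1 to 12 rows; each row is the pose to reach, as a shift and turn from the pose commanded when the call began; what a row does not reach only later rows make up. A row lasts 1/8 s, in which the tool goes at most 62.5 mm and 10.7 degrees, less where a joint would pass 70% of its speed; a pose out of reach is approached as far as the arm can. A call with a gripper value outside its range is refused whole. "hand" is the opening, from 0 (shut) to 1 (fully open), set as the call begins (left out, the last holds). The fingers move at their own pace and stop on an object; "force" is the grip in N (left out, the last holds). Time passes only in rows, so rows that repeat a pose let the fingers close. It gives the time, the measured TCP pose, the force, the opening and the grip force at its end, in the units of the state.
- telemetry.read_state(): the state, without advancing time (a new reading comes with each control period).
- eyes.camera(name): name is "side" or "top" or "wrist"; returns a dict with "pixels" (400x640x3 uint8, red, green, blue), "fx", "fy", "cx", "cy" (pixels), "cam_to_world" (4x4, takes a point from camera to world coordinates); the wrist camera has in their place "T_tool_cam" (4x4, takes a point from camera to tool coordinates, whose origin is the TCP and whose axes are the flange's). Camera axes: x right, y up, looking along -z (the intrinsics and any distortion apply to the point x, -y, -z); pixel columns grow to the right and rows downward; lengths in mm; the calibration is good to about 2 mm. A picture is of the moment at which its call begins: read the wrist's pose just before it. There is no depth.
- manip.sign_off(): hands the job in; it is judged then, once.
The state is a dict: "clock": time; "joints": joint angles; "qd": joint speeds; "effort": joint torques, N m; "eef_pos": TCP position; "eef_rot": TCP orientation; "wrist_force": force on the tool from outside, world axes, zero at the start; "moment": the same for the moment, N m; "finger_gap": finger opening in mm; "finger_force": force on a finger pad.
Only numpy, scipy, OpenCV 4.12 (cv2) and the standard library are available. Lean on these libraries where they do the work, as an engineer would, in place of code of your own. Each camera call takes 0.05 s, during which the arm holds its last target. There are 200 camera calls.

## Working session

There is one attempt and no reset: what is moved stays moved. The work goes in short steps, Python scripts to look and compute and a tool call to move; the robot and the scene stay as the last step left them, time stands still between calls to the robot, and variables do not carry over. Pictures are saved under pics/ and viewed, at most 10 in all, crops included, and the job is handed in when it is done.

Besides the shell and the picture viewer there is one more tool, called after "Request:" by a JSON object that holds its "method" and its "body", one argument or row to a line. play_rows: Moves the arm, as the interface text tells. Its arguments: {"type":"object","properties":{"translation":{"type":"array","items":{"type":"array","items":{"type":"number"}}},"yaw":{"type":"array","items":{"type":"number"}},"hand":{"type":"number"},"force":{"type":"number"}},"required":["translation","yaw"]}

```bash
ls; mkdir -p pics
python3 - <<'E'
from cell import telemetry, eyes, manip
import cv2,pickle
s=telemetry.read_state();print(s)
for n in("top","side"):
    c=eyes.camera(n);cv2.imwrite(f"pics/{n}0.png",c["pixels"][:,:,::-1]);pickle.dump(c,open(f"{n}.pkl","wb"))
    print(n,{k:v for k,v in c.items() if k!="pixels"})
E
```

```text
pics
{'clock': 0.0, 'joints': array([-1.35366641e+00,  3.00525814e-01,  1.52158954e+00,  2.80401070e-05,
        1.32068898e+00, -6.66097120e-02]), 'qd': array([-5.40496238e-04,  1.39187788e-05,  9.88639016e-04,  3.67733425e-04,
        1.30453176e-03, -1.23406110e-03]), 'effort': array([ 3.26698946e-04, -5.31817102e+01, -3.52729797e+01,  7.08591565e-02,
        2.44798040e-02, -9.96976155e-05]), 'eef_pos': array([ 153.91333247, -527.75011188,  204.85273726]), 'eef_rot': array([-3.14038546e+00, -1.07749566e-04,  2.83732611e-01]), 'wrist_force': array([ 0.54814327, -0.05692233, -0.09785325]), 'moment': array([-0.01638424,  0.00656142,  0.00358304]), 'finger_force': 0.0, 'finger_gap': 93.92054349507832}
top {'fx': 384.2219595613047, 'fy': 384.2219595613047, 'cx': 318.03087302366293, 'cy': 197.06107209374855, 'cam_to_world': array([[-1.63083648e-03,  9.95014843e-01, -9.97136002e-02,
         5.06733879e+02],
       [-9.99859766e-01,  3.94486673e-05,  1.67465600e-02,
         2.24252292e+01],
       [ 1.66670094e-02,  9.97269279e-02,  9.94875244e-01,
         9.80013694e+02],
       [ 0.00000000e+00,  0.00000000e+00,  0.00000000e+00,
         1.00000000e+00]])}
side {'fx': 454.8760110705829, 'fy': 454.8760110705829, 'cx': 317.68913903965756, 'cy': 197.469674240315, 'cam_to_world': array([[-9.72741770e-01,  1.41542308e-01, -1.83682401e-01,
         3.98162405e+02],
       [-2.31484206e-01, -6.39602791e-01,  7.33023419e-01,
         8.01910559e+02],
       [-1.37299496e-02,  7.55562072e-01,  6.54933159e-01,
         7.68217577e+02],
       [ 0.00000000e+00,  0.00000000e+00,  0.00000000e+00,
         1.00000000e+00]])}
```

View pics/top0.png

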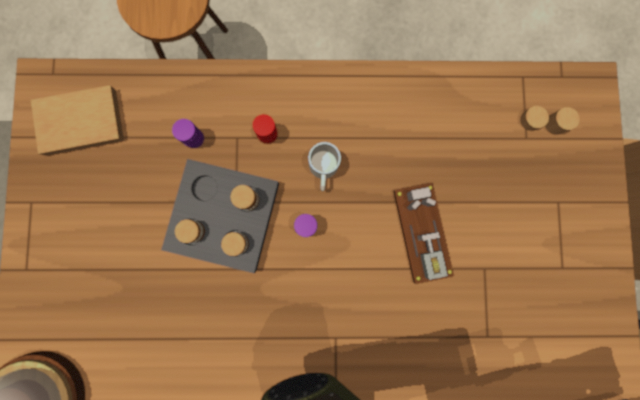

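View pics/side0.png

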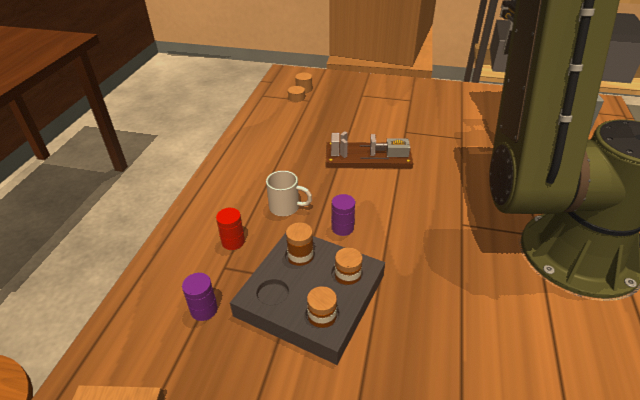

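The top view shows three brown lids in the crate, at (243,197), (188,231) and (233,244), with the empty hole at (205,188). The vice is at about (423,233), with the vee at (423,195) and the wheel at (435,265). The purple and red cylinders and the far discs at (537,118) and (567,119) are look-alikes. In the side view the jar at (299,240) looks tallest. I'll check which top lid it matches by projecting between the views.

```bash
cat > h.py <<'E'
import numpy as np,pickle,cv2
def load(n): return pickle.load(open(n+".pkl","rb"))
def ray(c,u,v,z,T=None):
    T=c["cam_to_world"] if T is None else T
    d=T[:3,:3]@np.array([(u-c["cx"])/c["fx"],-(v-c["cy"])/c["fy"],-1.])
    o=T[:3,3]; return o+d*(z-o[2])/d[2]
def proj(c,p,T=None):
    T=c["cam_to_world"] if T is None else T
    q=T[:3,:3].T@(np.array(p,float)-T[:3,3])
    return np.array([c["cx"]+c["fx"]*q[0]/-q[2],c["cy"]-c["fy"]*q[1]/-q[2]])
E
python3 - <<'E'
from h import *
np.set_printoptions(precision=1,suppress=True)
t,s=load("top"),load("side")
for u,v in((243,197),(188,231),(233,244)):
    for z in(115,90):
        p=ray(t,u,v,z);print((u,v),z,p,"side px",proj(s,p))
for n,(u,v,z) in dict(c1=(188,161,45),c2=(279,182,45),c3=(258,271,45),c4=(164,249,45)).items():print(n,ray(t,u,v,z))
b=[ray(t,u,v,20) for u,v in((395,190),(433,184),(452,277),(415,283))]
print(np.array(b)); print([np.linalg.norm(b[i]-b[i-1]) for i in range(4)])
ax=(b[0]+b[1]-b[2]-b[3])/2; L=np.linalg.norm(ax);ax/=L;m=sum(b)/4
print("axis",ax,np.arctan2(ax[1],ax[0]),"seat",m+45*ax,"wheel",m-80*ax)
im=cv2.hconcat([cv2.resize(t["pixels"][150:275,155:285],None,fx=3,fy=3),cv2.resize(s["pixels"][210:335,230:360],None,fx=3,fy=3)])
cv2.imwrite("pics/crop1.png",im[:,:,::-1])
E
```

```text
(243, 197) 115 [593.6 177.1 115. ] side px [299.7 230.2]
(243, 197) 90 [596.1 181.6  90. ] side px [298.4 240.1]
(188, 231) 115 [517.3 298.1 115. ] side px [323.1 283.2]
(188, 231) 90 [517.6 306.   90. ] side px [322.  295.3]
(233, 244) 115 [488.3 197.5 115. ] side px [349.  245.7]
(233, 244) 90 [487.8 202.5  90. ] side px [348.4 256.3]
c1 [689.4 325.8  45. ]
c2 [637.6 102.3  45. ]
c3 [422.6 150.7  45. ]
c4 [475.3 376.2  45. ]
[[ 620.9 -188.1   20. ]
 [ 636.2 -285.    20. ]
 [ 404.2 -324.9   20. ]
 [ 389.9 -232.6   20. ]]
[np.float64(235.199361347378), np.float64(98.12175178299202), np.float64(235.43830192580242), np.float64(93.42894540900899)]
axis [1.  0.2 0. ] 0.1803446916399024 seat [ 557.1 -249.6   20. ] wheel [ 434.1 -272.    20. ]
```

View pics/crop1.png

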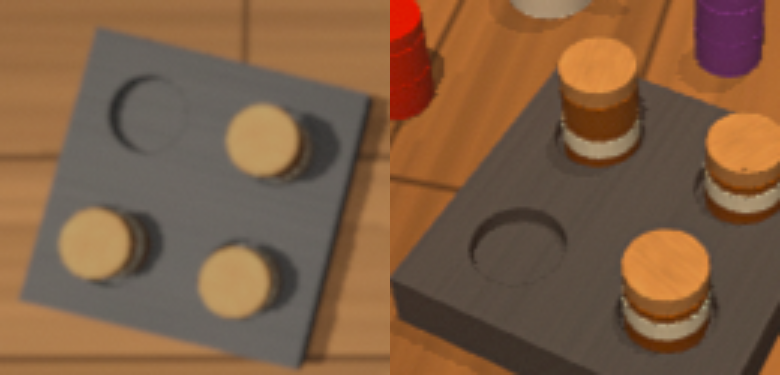

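The crop confirms it. The jar at top (243,197), side (299,232), has the longest clear body, and its lid projects to z = 115 (side row 230 against about 232 seen). The lids at (188,231) and (233,244) fit z = 90, so those are the squat jars. The tall jar is at about (595,176), which also fits the crate hole. I'll go above the vice first for a close look.

Request:
{"method": "play_rows", "body": {
  "translation": [
    [0.045,0.035,0.012],
    [0.09,0.07,0.024],
    [0.135,0.105,0.036],
    [0.18,0.14,0.048],
    [0.225,0.175,0.06],
    [0.27,0.21,0.072],
    [0.315,0.245,0.084],
    [0.346,0.266,0.095],
    [0.346,0.266,0.095],
    [0.346,0.266,0.095],
    [0.346,0.266,0.095]
  ],
  "yaw": [-0.1,-0.1,-0.1,-0.1,-0.1,-0.1,-0.1,-0.1,-0.1,-0.1,-0.1],
  "hand": 1
}}

```text
clock: 1.48
eef_pos: [499.2, -262.7, 300.1]
eef_rot: [-3.141, 0.001, 0.183]
wrist_force: [-0.5, -0.1, -0.3]
finger_gap: 94.1
finger_force: 0.0
```

```bash
cat >> h.py <<'E'
def wrist(name):
    from cell import telemetry,eyes
    from scipy.spatial.transform import Rotation as R
    s=telemetry.read_state();c=eyes.camera("wrist")
    T=np.eye(4);T[:3,:3]=R.from_euler("xyz",s["eef_rot"]).as_matrix();T[:3,3]=s["eef_pos"]
    c["cam_to_world"]=T@c["T_tool_cam"];c["state"]=s
    pickle.dump(c,open(name+".pkl","wb"));cv2.imwrite(f"pics/{name}.png",c["pixels"][:,:,::-1]);return c
E
python3 - <<'E'
from h import *
np.set_printoptions(precision=2,suppress=True)
c=wrist("w1");print(c["state"]["clock"],c["state"]["eef_pos"],c["state"]["eef_rot"],c["T_tool_cam"],c["fx"],c["cam_to_world"],[k for k in c])
for p in((557,-250,20),(434,-272,60)):print(proj(c,p))
E
```

```text
1.475 [ 499.21 -262.68  300.14] [-3.14  0.    0.18] [[  -0.      0.97    0.24   68.43]
 [   1.     -0.      0.     -1.39]
 [   0.      0.24   -0.97 -179.81]
 [   0.      0.      0.      1.  ]] 320.98566401817254 [[   0.18    0.96    0.23  566.36]
 [  -0.98    0.18    0.04 -248.93]
 [  -0.     -0.24    0.97  479.92]
 [   0.      0.      0.      1.  ]] ['pixels', 'fx', 'fy', 'cx', 'cy', 'T_tool_cam', 'cam_to_world', 'state']
[326.11 126.78]
[325.59 220.8 ]
```

View pics/w1.png

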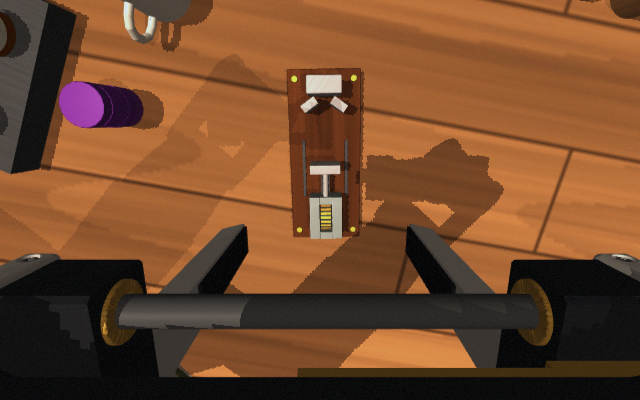

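The wrist view shows the vice nearly straight along the image. The bed corners are at (288,70), (360,69), (360,237) and (292,237), with the wheel at (326,218), the jaw top at (325,170) and the vee arms at (309,104) and (340,104).

Run:
```python
from h import *
np.set_printoptions(precision=1,suppress=True)
c=load("w1")
hsv=cv2.cvtColor(c["pixels"],cv2.COLOR_RGB2HSV)
# yellow corner studs
m=cv2.inRange(hsv,(24,150,150),(36,255,255));m[245:]=0
n,_,st,ce=cv2.connectedComponentsWithStats(m)
for i in range(1,n):
    if st[i,4]>4:print(st[i],ce[i],ray(c,*ce[i],20),ray(c,*ce[i],60))
b=[ray(c,u,v,20) for u,v in((288,70),(361,69),(360,237),(292,237))]
ax=(b[0]+b[1]-b[2]-b[3])/2;print(b,np.linalg.norm(ax));yaw=np.arctan2(ax[1],ax[0]);ax/=np.linalg.norm(ax);mm=sum(b)/4
print(yaw,mm+45*ax)
print("jaw top",ray(c,325,170,66),"wheel",ray(c,326,218,60))
```

```text
[351  75   6   6  29] [353.3  77.4] [ 627.7 -274.3   20. ] [ 622.3 -272.1   60. ]
[291  76   6   6  30] [293.6  78.5] [ 611.7 -195.3   20. ] [ 607.8 -200.    60. ]
[321 212  10   3  29] [325.4 213. ] [ 433.4 -271.8   20. ] [ 445.  -269.8   60. ]
[321 217  10   2  20] [325.5 217.5] [ 426.5 -273.1   20. ] [ 438.6 -271.    60. ]
[321 221  10   2  19] [325.7 221.5] [ 420.4 -274.6   20. ] [ 433.1 -272.4   60. ]
[321 224   4   2   6] [322.8 224.7] [ 414.6 -271.2   20. ] [ 427.8 -269.3   60. ]
[297 227   5   5  19] [299.2 229.4] [ 400.8 -237.5   20. ] [ 415.2 -238.5   60. ]
[350 227   5   5  18] [352.4 228.7] [ 416.5 -316.2   20. ] [ 429.5 -310.4   60. ]
[array([ 621. , -186.1,   20. ]), array([ 640. , -282.3,   20. ]), array([ 405.5, -330.3,   20. ]), array([ 386.8, -228.7,   20. ])] 238.64450299019796
0.19068081215491403 [ 557.5 -248.3   20. ]
jaw top [ 503.8 -258.4   66. ] wheel [ 438.1 -271.8   60. ]
```

Request:
{"method": "play_rows", "body": {
  "translation": [
    [0.005,0.054,0],
    [0.011,0.108,0],
    [0.017,0.162,0],
    [0.023,0.216,0],
    [0.029,0.27,0],
    [0.035,0.324,0],
    [0.04,0.378,0],
    [0.045,0.43,0],
    [0.045,0.43,0],
    [0.045,0.43,0],
    [0.045,0.43,0]
  ],
  "yaw": [0.01,0.01,0.01,0.01,0.01,0.01,0.01,0.01,0.01,0.01,0.01]
}}

```text
clock: 2.9
eef_pos: [545.1, 166.6, 300.6]
eef_rot: [3.141, -0.0, 0.192]
wrist_force: [-0.6, 1.0, 0.3]
finger_gap: 94.0
finger_force: 0.0
```

Run:
```python
from h import *
np.set_printoptions(precision=2,suppress=True)
c=wrist("w2");print(c["state"]["clock"],c["state"]["eef_pos"],c["state"]["eef_rot"])
print(proj(c,(594,176,115)))
```

```text
2.9 [545.11 166.6  300.63] [ 3.14 -0.    0.19]
[327.77 137.23]
```

View pics/w2.png

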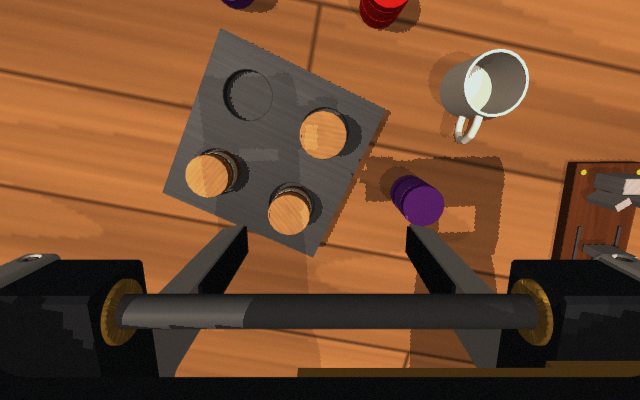

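The tall jar's lid is at (323,135), within 5 px of the prediction. The mug at (485,85) and the purple cylinder at (417,200) are clear of it.

Run:
```python
from h import *
np.set_printoptions(precision=1,suppress=True)
c=load("w2")
g=cv2.inRange(cv2.cvtColor(c["pixels"],cv2.COLOR_RGB2HSV),(5,90,120),(25,255,255))
m=np.zeros_like(g);cv2.circle(m,(323,135),29,255,-1);g=cv2.bitwise_and(g,m)
g=cv2.morphologyEx(g,cv2.MORPH_OPEN,np.ones((5,5)))
k=max(cv2.findContours(g,0,1)[0],key=cv2.contourArea);e=cv2.fitEllipse(k);print(e,cv2.minEnclosingCircle(k))
for u,v in((323,135),e[0]):print(ray(c,u,v,115))
print("purple",ray(c,417,200,85))
```

```text
((322.5616149902344, 134.5973358154297), (45.7684211730957, 47.434871673583984), 0.5014990568161011) ((322.48980712890625, 134.54281616210938), 24.095781326293945)
[595.4 181.7 115. ]
[595.7 182.3 115. ]
purple [537.2  49.3  85. ]
```

Request:
{"method": "play_rows", "body": {
  "translation": [
    [0.03,0.007,-0.04],
    [0.05,0.012,-0.09],
    [0.05,0.012,-0.12],
    [0.05,0.012,-0.15],
    [0.05,0.012,-0.175],
    [0.05,0.012,-0.2],
    [0.05,0.012,-0.22],
    [0.05,0.012,-0.23],
    [0.05,0.012,-0.23]
  ],
  "yaw": [0,0,0,0,0,0,0,0,0],
  "hand": 1
}}

```text
clock: 4.08
eef_pos: [595.0, 179.5, 70.3]
eef_rot: [3.142, 0.001, 0.193]
wrist_force: [0.4, -0.7, 0.4]
finger_gap: 94.1
finger_force: 0.0
```

Request:
{"method": "play_rows", "body": {
  "translation": [
    [0,0,0],
    [0,0,0],
    [0,0,0],
    [0,0,0],
    [0,0,0],
    [0,0,0],
    [0,0,0],
    [0,0,0]
  ],
  "yaw": [0,0,0,0,0,0,0,0],
  "hand": 0.5,
  "force": 15
}}

```text
clock: 5.08
eef_pos: [595.0, 180.1, 70.6]
eef_rot: [-3.142, -0.0, 0.194]
wrist_force: [-0.7, 0.9, 1.9]
finger_gap: 53.9
finger_force: 15.0
```

Gripped at 53.9 mm. Lifting, then carrying to a point above the bed.

Request:
{"method": "play_rows", "body": {
  "translation": [
    [0,0,0.015],
    [0,0,0.04],
    [0,0,0.07],
    [0,0,0.1],
    [-0.003,-0.03,0.1],
    [-0.006,-0.07,0.1],
    [-0.011,-0.12,0.1],
    [-0.016,-0.17,0.1],
    [-0.021,-0.22,0.1],
    [-0.026,-0.27,0.1],
    [-0.031,-0.32,0.1],
    [-0.035,-0.365,0.1]
  ],
  "yaw": [0,0,0,0,0,0,0,0,0,0,0,0]
}}

```text
clock: 6.58
eef_pos: [559.6, -186.8, 171.4]
eef_rot: [3.141, -0.0, 0.193]
wrist_force: [0.6, 0.0, -2.5]
finger_gap: 53.7
finger_force: 15.0
```

Request:
{"method": "play_rows", "body": {
  "translation": [
    [-0.003,-0.03,0],
    [-0.005,-0.05,0],
    [-0.006,-0.06,0],
    [-0.006,-0.064,0],
    [-0.006,-0.064,0],
    [-0.006,-0.064,0]
  ],
  "yaw": [0,0,0,0,0,0]
}}

```text
clock: 7.32
eef_pos: [554.2, -248.3, 170.5]
eef_rot: [-3.142, 0.0, 0.195]
wrist_force: [0.0, 1.1, -1.5]
finger_gap: 53.9
finger_force: 15.0
```

Run:
```python
from h import *
from cell import eyes
np.set_printoptions(precision=1,suppress=True)
c=wrist("w3");s=c["state"];print(s["clock"],s["eef_pos"],s["eef_rot"],s["wrist_force"],s["finger_gap"])
t=eyes.camera("side")
print(proj(t,s["eef_pos"]),proj(c,s["eef_pos"]+[0,0,45]))
p=proj(t,s["eef_pos"]).astype(int)
a=t["pixels"][p[1]-75:p[1]+75,p[0]-100:p[0]+100]
cv2.imwrite("pics/m3.png",cv2.vconcat([cv2.resize(a,(400,300)),cv2.resize(c["pixels"],(400,250))])[:,:,::-1])
```

```text
7.325 [ 554.2 -248.3  170.5] [-3.1  0.   0.2] [ 0.   1.1 -1.5] 53.94031198708064
[355.7 104.9] [329.5 273.7]
```

View pics/m3.png

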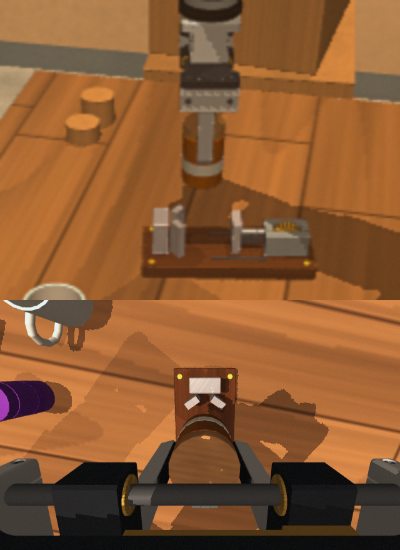

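The jar is held upright and centred in the pads, at crop (202,155), directly over the space between the vee and the jaw. Lowering it.

Request:
{"method": "play_rows", "body": {
  "translation": [
    [0,0,-0.03],
    [0,0,-0.06],
    [0,0,-0.08],
    [0,0,-0.095],
    [0,0,-0.103],
    [0,0,-0.107],
    [0,0,-0.109],
    [0,0,-0.11],
    [0,0,-0.11]
  ],
  "yaw": [0,0,0,0,0,0,0,0,0]
}}

```text
clock: 8.55
eef_pos: [554.1, -249.0, 60.7]
eef_rot: [3.141, -0.0, 0.194]
wrist_force: [-0.8, 0.3, -2.2]
finger_gap: 53.9
finger_force: 15.0
```

Request:
{"method": "play_rows", "body": {
  "translation": [
    [0,0,-0.0005],
    [0,0,-0.001],
    [0,0,-0.001]
  ],
  "yaw": [0,0,0]
}}

```text
clock: 8.93
eef_pos: [554.2, -249.1, 60.6]
eef_rot: [3.141, -0.001, 0.194]
wrist_force: [-3.5, 2.2, 8.4]
finger_gap: 53.6
finger_force: 15.0
```

Request:
{"method": "play_rows", "body": {
  "translation": [
    [0,0,0.0005],
    [0,0,0.0005],
    [0,0,0.0005],
    [0,0,0.0005],
    [0,0,0.0005],
    [0,0,0.0005]
  ],
  "yaw": [0,0,0,0,0,0],
  "hand": 1
}}

```text
clock: 9.68
eef_pos: [554.0, -249.0, 59.9]
eef_rot: [3.142, -0.0, 0.194]
wrist_force: [-0.5, -0.4, 0.1]
finger_gap: 94.1
finger_force: 0.0
```

Request:
{"method": "play_rows", "body": {
  "translation": [
    [0,0,0.02],
    [0,0,0.05],
    [0,0,0.09],
    [0,0,0.13],
    [-0.03,-0.006,0.17],
    [-0.07,-0.014,0.2],
    [-0.07,-0.014,0.2],
    [-0.07,-0.014,0.2]
  ],
  "yaw": [0,0,0,0,0,0,0,0]
}}

```text
clock: 10.68
eef_pos: [484.2, -262.9, 259.3]
eef_rot: [-3.141, 0.0, 0.194]
wrist_force: [0.6, 0.5, -1.3]
finger_gap: 94.0
finger_force: 0.0
```

Run:
```python
from h import *
from cell import eyes
np.set_printoptions(precision=1,suppress=True)
c=wrist("w4");s=c["state"];print(s["clock"],s["eef_pos"],s["eef_rot"],s["wrist_force"])
t=eyes.camera("top");pickle.dump(t,open("top4.pkl","wb"));sd=eyes.camera("side")
print("seat lid in wrist/top/side",proj(c,(558,-248,105)),proj(t,(558,-248,105)),proj(sd,(558,-248,105)))
b=sd["pixels"][100:180,300:420]
cv2.imwrite("pics/m4.png",cv2.vconcat([c["pixels"],cv2.resize(b,(300,200))] if 0 else [c["pixels"],cv2.copyMakeBorder(cv2.resize(b,(300,200)),0,0,0,340,0)])[:,:,::-1])
```

```text
10.675 [ 484.2 -262.9  259.3] [-3.1  0.   0.2] [ 0.6  0.5 -1.3]
seat lid in wrist/top/side [327.5 113. ] [429.7 212.9] [353.3 126.3]
```

View pics/m4.png

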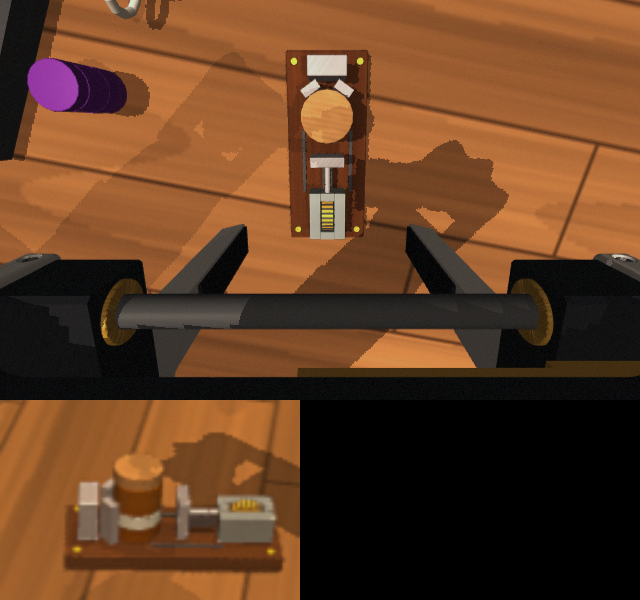

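The jar stands free at (327,116), about 4 mm behind the seat (predicted seat lid at (327.5,113)), in front of the vee and clear of the jaw. Next I'll close the fingers and go above the rear side of the wheel top.

Request:
{"method": "play_rows", "body": {
  "translation": [
    [-0.02,-0.004,-0.03],
    [-0.04,-0.008,-0.07],
    [-0.054,-0.01,-0.11],
    [-0.054,-0.01,-0.15],
    [-0.054,-0.01,-0.175],
    [-0.054,-0.01,-0.19],
    [-0.054,-0.01,-0.1945],
    [-0.054,-0.01,-0.1945]
  ],
  "yaw": [0,0,0,0,0,0,0,0],
  "hand": 0
}}

```text
clock: 11.82
eef_pos: [430.3, -273.1, 65.8]
eef_rot: [3.141, -0.0, 0.194]
wrist_force: [-0.1, 0.3, 0.2]
finger_gap: 17.7
finger_force: 0.0
```

Run:
```python
from h import *
from cell import eyes
np.set_printoptions(precision=1,suppress=True)
c4=load("w4")
for v in (200,230,215):print(ray(c4,327,v,60))
c=wrist("w5");s=c["state"];print(s["eef_pos"],s["finger_gap"],s["wrist_force"])
sd=eyes.camera("side");b=cv2.resize(sd["pixels"][90:180,310:430],(720,540),interpolation=2)
cv2.imwrite("pics/m5.png",b[:,:,::-1])
```

```text
[ 458.3 -267.1   60. ]
[ 420.5 -274.5   60. ]
[ 439.6 -270.8   60. ]
[ 430.3 -273.1   65.8] 17.70664178158646 [-0.1  0.3  0.2]
```

View pics/m5.png

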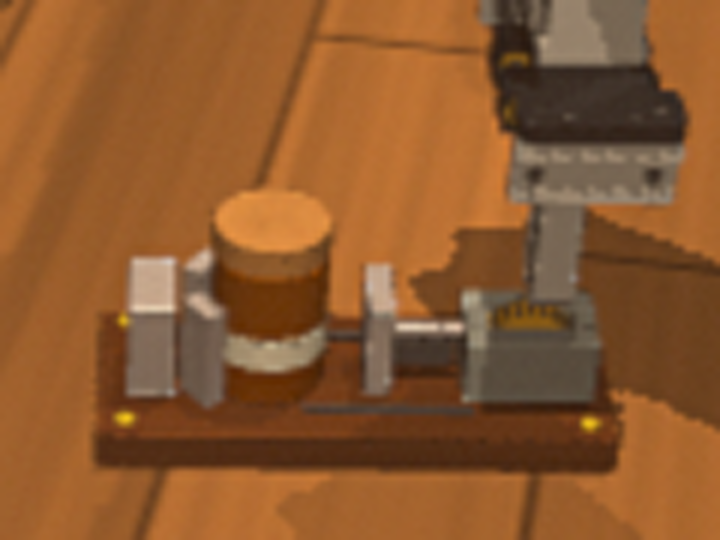

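The fingertips are above the wheel, at the rear half of the brass arc (crop (545,300)). I'll finish closing and feel downwards.

Request:
{"method": "play_rows", "body": {
  "translation": [
    [0,0,0],
    [0,0,0],
    [0,0,-0.001],
    [0,0,-0.002],
    [0,0,-0.003],
    [0,0,-0.003]
  ],
  "yaw": [0,0,0,0,0,0]
}}

```text
clock: 12.68
eef_pos: [430.0, -273.0, 62.3]
eef_rot: [-3.141, 0.0, 0.194]
wrist_force: [-0.3, -0.4, 0.2]
finger_gap: 0.5
finger_force: 0.0
```

Request:
{"method": "play_rows", "body": {
  "translation": [
    [0,0,-0.0005],
    [0,0,-0.001],
    [0,0,-0.001]
  ],
  "yaw": [0,0,0]
}}

```text
clock: 13.05
eef_pos: [430.0, -273.0, 61.4]
eef_rot: [-3.142, 0.0, 0.194]
wrist_force: [0.6, -0.4, -0.1]
finger_gap: 0.6
finger_force: 0.0
```

Nothing felt yet at commanded z = 61, so I'll keep going down.

Request:
{"method": "play_rows", "body": {
  "translation": [
    [0,0,-0.0005],
    [0,0,-0.0005],
    [0,0,-0.0005]
  ],
  "yaw": [0,0,0]
}}

```text
clock: 13.42
eef_pos: [430.0, -273.0, 60.9]
eef_rot: [-3.142, 0.0, 0.194]
wrist_force: [0.3, 0.9, 0.3]
finger_gap: 0.6
finger_force: 0.0
```

Request:
{"method": "play_rows", "body": {
  "translation": [
    [0,0,-0.0005],
    [0,0,-0.0005],
    [0,0,-0.0005]
  ],
  "yaw": [0,0,0]
}}

```text
clock: 13.8
eef_pos: [430.0, -273.0, 60.4]
eef_rot: [3.142, -0.0, 0.194]
wrist_force: [0.7, 0.2, -0.3]
finger_gap: 0.1
finger_force: 0.0
```

Request:
{"method": "play_rows", "body": {
  "translation": [
    [0,0,-0.0005],
    [0,0,-0.0005],
    [0,0,-0.0005]
  ],
  "yaw": [0,0,0]
}}

```text
clock: 14.18
eef_pos: [430.0, -273.0, 59.9]
eef_rot: [-3.142, -0.0, 0.194]
wrist_force: [-0.4, -0.1, 0.1]
finger_gap: 0.1
finger_force: 0.0
```

Request:
{"method": "play_rows", "body": {
  "translation": [
    [0,0,-0.0004],
    [0,0,-0.0004],
    [0,0,-0.0004]
  ],
  "yaw": [0,0,0]
}}

```text
clock: 14.55
eef_pos: [430.0, -273.0, 59.5]
eef_rot: [-3.142, 0.0, 0.194]
wrist_force: [0.5, -0.6, -0.6]
finger_gap: 0.6
finger_force: 0.0
```

Request:
{"method": "play_rows", "body": {
  "translation": [
    [0,0,-0.0004],
    [0,0,-0.0004],
    [0,0,-0.0004]
  ],
  "yaw": [0,0,0]
}}

```text
clock: 14.92
eef_pos: [430.0, -273.0, 59.1]
eef_rot: [-3.142, 0.0, 0.194]
wrist_force: [-0.2, 0.1, 0.1]
finger_gap: 0.3
finger_force: 0.0
```

Request:
{"method": "play_rows", "body": {
  "translation": [
    [0,0,-0.0004],
    [0,0,-0.0004],
    [0,0,-0.0004]
  ],
  "yaw": [0,0,0]
}}

```text
clock: 15.3
eef_pos: [430.0, -273.0, 58.8]
eef_rot: [3.142, -0.0, 0.194]
wrist_force: [0.2, 0.7, -0.2]
finger_gap: 0.6
finger_force: 0.3
```

Request:
{"method": "play_rows", "body": {
  "translation": [
    [0,0,-0.0004],
    [0,0,-0.0004],
    [0,0,-0.0004]
  ],
  "yaw": [0,0,0]
}}

```text
clock: 15.68
eef_pos: [430.1, -273.1, 58.6]
eef_rot: [3.141, -0.0, 0.194]
wrist_force: [-0.9, 1.2, 5.7]
finger_gap: 0.3
finger_force: 2.7
```

Request:
{"method": "play_rows", "body": {
  "translation": [
    [0,0,-0.0004],
    [0,0,-0.0004],
    [0,0,-0.0004]
  ],
  "yaw": [0,0,0]
}}

```text
clock: 16.05
eef_pos: [430.1, -273.1, 58.5]
eef_rot: [3.141, -0.0, 0.194]
wrist_force: [-2.3, 1.9, 10.1]
finger_gap: 0.4
finger_force: 4.6
```

Contact: about 10 N at commanded z = 57.5, with a stiffness of about 11 N/mm. Starting a careful stroke.

Request:
{"method": "play_rows", "body": {
  "translation": [
    [0.001,0.0002,0],
    [0.002,0.0004,0],
    [0.003,0.0006,0]
  ],
  "yaw": [0,0,0]
}}

```text
clock: 16.42
eef_pos: [433.0, -272.5, 58.5]
eef_rot: [3.141, 0.0, 0.194]
wrist_force: [-4.3, 2.0, 9.6]
finger_gap: 0.7
finger_force: 5.2
```

Request:
{"method": "play_rows", "body": {
  "translation": [
    [0.0013,0.0003,0],
    [0.0026,0.0005,0],
    [0.004,0.0008,0]
  ],
  "yaw": [0,0,0]
}}

```text
clock: 16.8
eef_pos: [437.0, -271.7, 58.5]
eef_rot: [3.141, 0.0, 0.194]
wrist_force: [-4.6, 1.3, 11.8]
finger_gap: 0.8
finger_force: 5.6
```

Request:
{"method": "play_rows", "body": {
  "translation": [
    [0.0013,0.0003,0],
    [0.0026,0.0005,0],
    [0.004,0.0008,0]
  ],
  "yaw": [0,0,0]
}}

```text
clock: 17.18
eef_pos: [441.0, -270.9, 58.6]
eef_rot: [3.141, 0.0, 0.194]
wrist_force: [-4.0, 1.6, 12.6]
finger_gap: 0.5
finger_force: 6.1
```

Request:
{"method": "play_rows", "body": {
  "translation": [
    [0.0013,0.0003,0.0001],
    [0.0026,0.0005,0.0002],
    [0.004,0.0008,0.0002]
  ],
  "yaw": [0,0,0]
}}

```text
clock: 17.55
eef_pos: [445.0, -270.1, 58.6]
eef_rot: [3.141, 0.0, 0.194]
wrist_force: [-3.4, 1.4, 7.7]
finger_gap: 0.5
finger_force: 4.0
```

Run:
```python
from h import *
from cell import eyes
sd=eyes.camera("side");pickle.dump(sd,open("side6.pkl","wb"));a=load("side")
np.set_printoptions(precision=1,suppress=True)
# predicted jaw top-near edge pixels for jaw positions
ax=np.array([.981,.191,0]);l=np.array([-.191,.981,0]);S=np.array([558,-248,0])
for j in(-49,-43,-39,-27):print(j,proj(sd,S+j*ax+20*l+[0,0,66]))
# jaw motion by row correlation between initial and now
y0=proj(sd,S-49*ax+20*l+[0,0,60]).astype(int);print(y0)
for im in(a,sd):print(im["pixels"][y0[1],y0[0]-20:y0[0]+14].mean(1).astype(int))
```

```text
-49 [370.9 142.6]
-43 [368.7 142.6]
-39 [367.2 142.6]
-27 [362.8 142.5]
[370 144]
[ 60  59  60  61  59  60  62  59  60  63  63  63  64  64  62  63  64  62
  63  62  62  89 105 106 104 111 183 199 200 200 201 202 197 155]
[ 51  54  54  58  56  54  56  55  53  52  50  53  70  90  74  63  63  60
  65 102 108 105 119 182 198 191 189 190 189 190 190 193 190 143]
```

The side-view edge shift shows the jaw advanced about 6–7 mm with no slip. Lifting and returning for stroke 2.

Request:
{"method": "play_rows", "body": {
  "translation": [
    [0,0,0.004],
    [-0.008,-0.0016,0.004],
    [-0.015,-0.003,0.003],
    [-0.015,-0.003,0.0015],
    [-0.015,-0.003,0.0007],
    [-0.015,-0.003,0.0003],
    [-0.015,-0.003,0.0003]
  ],
  "yaw": [0,0,0,0,0,0,0]
}}

```text
clock: 18.48
eef_pos: [430.0, -273.1, 58.9]
eef_rot: [3.141, 0.0, 0.194]
wrist_force: [-4.2, 0.8, 9.0]
finger_gap: 0.4
finger_force: 4.3
```

Request:
{"method": "play_rows", "body": {
  "translation": [
    [0.0013,0.0003,0],
    [0.0026,0.0005,0],
    [0.004,0.0008,0]
  ],
  "yaw": [0,0,0]
}}

```text
clock: 18.85
eef_pos: [434.1, -272.3, 59.1]
eef_rot: [3.141, 0.0, 0.194]
wrist_force: [-4.5, 1.8, 10.3]
finger_gap: -0.1
finger_force: 5.6
```

Request:
{"method": "play_rows", "body": {
  "translation": [
    [0.0013,0.0003,0],
    [0.0026,0.0005,0.0001],
    [0.004,0.0008,0.0001]
  ],
  "yaw": [0,0,0]
}}

```text
clock: 19.23
eef_pos: [438.2, -271.5, 59.3]
eef_rot: [3.141, -0.0, 0.194]
wrist_force: [-5.4, 2.3, 13.2]
finger_gap: 0.4
finger_force: 6.3
```

Rim is rising, so I'll raise z a little as I go.

Request:
{"method": "play_rows", "body": {
  "translation": [
    [0.0013,0.0003,0.0002],
    [0.0026,0.0005,0.0004],
    [0.004,0.0008,0.0005]
  ],
  "yaw": [0,0,0]
}}

```text
clock: 19.6
eef_pos: [442.1, -270.7, 59.6]
eef_rot: [3.141, 0.0, 0.194]
wrist_force: [-2.8, 0.4, 9.9]
finger_gap: 0.3
finger_force: 4.4
```

Request:
{"method": "play_rows", "body": {
  "translation": [
    [0.001,0.0002,0.0001],
    [0.002,0.0004,0.0002],
    [0.003,0.0006,0.0003]
  ],
  "yaw": [0,0,0]
}}

```text
clock: 19.98
eef_pos: [445.0, -270.1, 59.6]
eef_rot: [3.141, 0.0, 0.194]
wrist_force: [-2.9, -0.3, 4.8]
finger_gap: 0.4
finger_force: 2.5
```

Request:
{"method": "play_rows", "body": {
  "translation": [
    [0,0,0.004],
    [-0.007,-0.0014,0.004],
    [-0.014,-0.0028,0.003],
    [-0.014,-0.0028,0.0015],
    [-0.014,-0.0028,0.0006],
    [-0.014,-0.0028,0],
    [-0.014,-0.0028,0]
  ],
  "yaw": [0,0,0,0,0,0,0]
}}

```text
clock: 20.85
eef_pos: [431.0, -272.9, 59.8]
eef_rot: [3.141, 0.0, 0.194]
wrist_force: [-3.9, 0.8, 8.4]
finger_gap: 0.1
finger_force: 4.4
```

Request:
{"method": "play_rows", "body": {
  "translation": [
    [0.001,0.0002,0],
    [0.002,0.0004,0],
    [0.003,0.0006,0]
  ],
  "yaw": [0,0,0]
}}

```text
clock: 21.22
eef_pos: [434.2, -272.3, 60.0]
eef_rot: [3.141, -0.0, 0.194]
wrist_force: [-4.9, 1.9, 11.2]
finger_gap: 0.5
finger_force: 5.6
```

Request:
{"method": "play_rows", "body": {
  "translation": [
    [0.0013,0.0003,0.0001],
    [0.0026,0.0005,0.0002],
    [0.004,0.0008,0.0003]
  ],
  "yaw": [0,0,0]
}}

```text
clock: 21.6
eef_pos: [438.2, -271.5, 60.3]
eef_rot: [3.141, -0.0, 0.194]
wrist_force: [-5.1, 1.0, 10.7]
finger_gap: 0.5
finger_force: 5.3
```

Request:
{"method": "play_rows", "body": {
  "translation": [
    [0.0013,0.0003,0.0001],
    [0.0026,0.0005,0.0002],
    [0.004,0.0008,0.0003]
  ],
  "yaw": [0,0,0]
}}

```text
clock: 21.98
eef_pos: [442.1, -270.7, 60.5]
eef_rot: [3.141, 0.0, 0.194]
wrist_force: [-4.2, 0.7, 9.4]
finger_gap: 0.1
finger_force: 4.6
```

Request:
{"method": "play_rows", "body": {
  "translation": [
    [0.001,0.0002,0],
    [0.002,0.0004,0],
    [0.002,0.0004,0.004],
    [-0.005,-0.001,0.004],
    [-0.011,-0.0022,0.003],
    [-0.011,-0.0022,0.0015],
    [-0.011,-0.0022,0.0007],
    [-0.011,-0.0022,0.0002],
    [-0.011,-0.0022,0.0002]
  ],
  "yaw": [0,0,0,0,0,0,0,0,0]
}}

```text
clock: 23.1
eef_pos: [431.1, -272.9, 60.7]
eef_rot: [3.141, 0.0, 0.194]
wrist_force: [-4.8, 1.7, 9.7]
finger_gap: 0.3
finger_force: 4.9
```

Request:
{"method": "play_rows", "body": {
  "translation": [
    [0.001,0.0002,0],
    [0.002,0.0004,0],
    [0.003,0.0006,0]
  ],
  "yaw": [0,0,0]
}}

```text
clock: 23.48
eef_pos: [433.9, -272.3, 60.8]
eef_rot: [3.141, 0.001, 0.194]
wrist_force: [-9.9, -0.2, 13.3]
finger_gap: 0.7
finger_force: 6.6
```

Drag force jumped to about 10 N, so the jaw is probably gripping the jar. I'll check with pictures.

Run:
```python
from h import *
from cell import eyes,telemetry
sd=eyes.camera("side");t=eyes.camera("top");a=load("side")
np.set_printoptions(precision=1,suppress=True)
s=telemetry.read_state();print(s["wrist_force"],s["eef_pos"])
for im in(a,sd):print(im["pixels"][144,345:384].mean(1).astype(int))
print("seat lid",proj(t,(558,-248,105)),proj(sd,(558,-248,105)))
b=cv2.resize(sd["pixels"][100:175,315:415],(800,600),interpolation=2)
cv2.imwrite("pics/m6.png",b[:,:,::-1])
```

```text
[-7.1  1.5 12.3] [ 433.8 -272.3   60.8]
[ 93  94  75  62  61  60  59  60  61  59  60  62  59  60  63  63  63  64
  64  62  63  64  62  63  62  62  89 105 106 104 111 183 199 200 200 201
 202 197 155]
[ 94  97  79  58  54  56  57  56  54  54  56  52  54  51  48  58  99 109
  96 105 107 107 113 181 196 194 197 198 198 198 199 199 200 200 192 190
 194 192 130]
seat lid [429.7 212.9] [353.3 126.3]
```

View pics/m6.png

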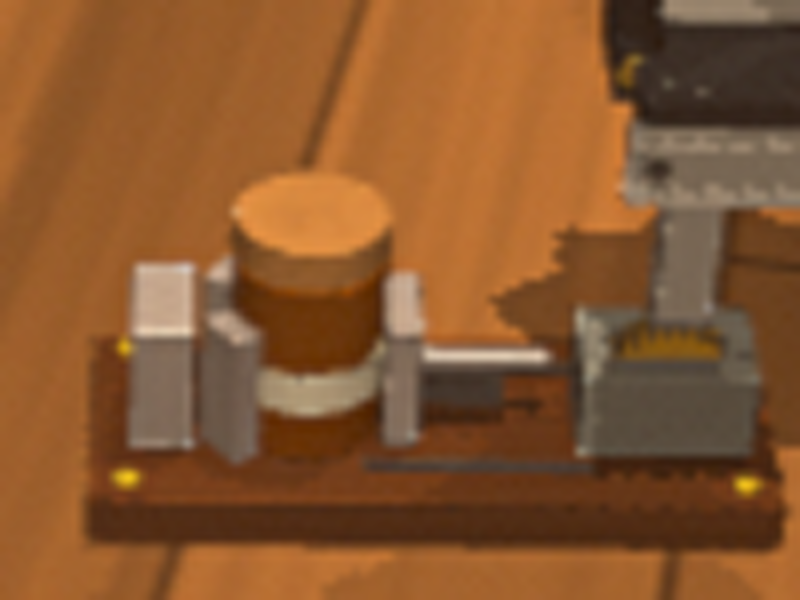

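The jaw now touches the jar (crop (390,350)) and the jar is within about 2 mm of home. I'll keep rolling while watching the force.

Request:
{"method": "play_rows", "body": {
  "translation": [
    [0.001,0.0002,0],
    [0.002,0.0004,0],
    [0.003,0.0006,0]
  ],
  "yaw": [0,0,0]
}}

```text
clock: 23.95
eef_pos: [436.8, -272.1, 60.8]
eef_rot: [3.141, 0.001, 0.194]
wrist_force: [-7.0, -0.3, 11.2]
finger_gap: 0.3
finger_force: 5.7
```

Request:
{"method": "play_rows", "body": {
  "translation": [
    [0.001,0.0002,-0.0001],
    [0.002,0.0004,-0.0002],
    [0.003,0.0006,-0.0002]
  ],
  "yaw": [0,0,0]
}}

```text
clock: 24.32
eef_pos: [439.8, -271.6, 60.8]
eef_rot: [3.14, 0.001, 0.194]
wrist_force: [-8.3, -2.3, 13.2]
finger_gap: 0.6
finger_force: 6.6
```

Request:
{"method": "play_rows", "body": {
  "translation": [
    [0.001,0.0002,0],
    [0.002,0.0004,0],
    [0.003,0.0006,0]
  ],
  "yaw": [0,0,0]
}}

```text
clock: 24.7
eef_pos: [442.9, -271.0, 60.7]
eef_rot: [3.141, 0.001, 0.194]
wrist_force: [-7.1, -3.3, 10.8]
finger_gap: 0.2
finger_force: 5.7
```

Run:
```python
from h import *
from cell import eyes,telemetry
sd=eyes.camera("side");c=wrist("w7")
s=telemetry.read_state();print(s["wrist_force"],s["eef_pos"])
print(sd["pixels"][144,345:384].mean(1).astype(int))
```

```text
[-5.95978247 -1.70324273 10.87244425] [ 443.02394338 -270.98193113   60.73214993]
[ 93  95  79  57  54  53  58  56  60  54  54  55  52  53  49  59  98  90
  92 105 107 105 123 183 195 196 197 198 197 198 199 191 189 190 191 192
 195 192 114]
```

Tip slips now at about 7 to 8 N of drag, with the jaw edge unchanged, so the jaw is snug. I'll do one more short firm stroke, then lift and check.

Request:
{"method": "play_rows", "body": {
  "translation": [
    [0,0,0.004],
    [-0.005,-0.001,0.004],
    [-0.01,-0.002,0.003],
    [-0.01,-0.002,0.0015],
    [-0.01,-0.002,0.0005],
    [-0.01,-0.002,0],
    [-0.01,-0.002,-0.0001]
  ],
  "yaw": [0,0,0,0,0,0,0]
}}

```text
clock: 25.68
eef_pos: [433.0, -272.5, 60.7]
eef_rot: [3.141, 0.0, 0.194]
wrist_force: [-6.8, 3.7, 15.1]
finger_gap: 0.4
finger_force: 7.9
```

Request:
{"method": "play_rows", "body": {
  "translation": [
    [0.0007,0.0001,0],
    [0.0014,0.0003,0],
    [0.002,0.0004,0]
  ],
  "yaw": [0,0,0]
}}

```text
clock: 26.05
eef_pos: [434.4, -272.4, 60.8]
eef_rot: [3.141, 0.001, 0.194]
wrist_force: [-8.7, 0.3, 13.9]
finger_gap: 0.0
finger_force: 7.6
```

Request:
{"method": "play_rows", "body": {
  "translation": [
    [0.001,0.0002,0],
    [0.002,0.0004,0],
    [0.003,0.0006,0]
  ],
  "yaw": [0,0,0]
}}

```text
clock: 26.42
eef_pos: [437.7, -272.1, 60.8]
eef_rot: [3.14, 0.001, 0.194]
wrist_force: [-8.6, -1.8, 14.7]
finger_gap: 0.2
finger_force: 7.3
```

Request:
{"method": "play_rows", "body": {
  "translation": [
    [0,0,0.005],
    [0,0,0.03],
    [0,0,0.08],
    [0.02,0.004,0.13],
    [0.04,0.008,0.18],
    [0.045,0.009,0.2],
    [0.045,0.009,0.2],
    [0.045,0.009,0.2]
  ],
  "yaw": [0,0,0,0,0,0,0,0]
}}

```text
clock: 27.42
eef_pos: [482.5, -262.2, 258.4]
eef_rot: [-3.14, 0.001, 0.194]
wrist_force: [0.9, -0.5, -0.1]
finger_gap: 0.6
finger_force: 0.0
```

Run:
```python
from h import *
from cell import eyes,telemetry
np.set_printoptions(precision=1,suppress=True)
c=wrist("w8");sd=eyes.camera("side")
print(c["state"]["clock"],sd["pixels"][144,345:384].mean(1).astype(int))
def lid(c,u,v,r=29):
    g=cv2.inRange(cv2.cvtColor(c["pixels"],cv2.COLOR_RGB2HSV),(8,60,170),(25,190,255))
    m=np.zeros_like(g);cv2.circle(m,(int(u),int(v)),r,255,-1);g=cv2.morphologyEx(g&m,cv2.MORPH_OPEN,np.ones((5,5)))
    k=max(cv2.findContours(g,0,1)[0],key=cv2.contourArea);return cv2.fitEllipse(k)
for n in("w4","w8"):
    c=load(n);p=proj(c,(556,-248,105));e=lid(c,*p);print(n,p,e,ray(c,*e[0],105))
    hsv=cv2.cvtColor(c["pixels"],cv2.COLOR_RGB2HSV);m=cv2.inRange(hsv,(24,150,150),(36,255,255));m[245:]=0
    N,_,st,ce=cv2.connectedComponentsWithStats(m)
    f=[ray(c,*ce[i],20) for i in range(1,N) if st[i,4]>15 and abs(st[i,2]-st[i,3])<2]
    print(np.array(f))
a=[load("w4")["pixels"][40:245,270:390],load("w8")["pixels"][40:245,270:390]]
cv2.imwrite("pics/m8.png",cv2.resize(cv2.hconcat(a),None,fx=2.9,fy=2.9,interpolation=2)[:,:,::-1])
```

```text
27.425 [ 91  93  76  59  50  50  54  56  55  55  54  53  54  52  47  57  97 109
  97 103 105 103 109 169 182 182 183 185 192 195 197 198 197 198 199 200
 201 200 130]
w4 [327.2 115. ] ((326.21893310546875, 115.88680267333984), (50.60198211669922, 52.525146484375), 0.6195971965789795) [ 554.9 -247.2  105. ]
[[ 611.9 -195.5   20. ]
 [ 627.6 -274.3   20. ]
 [ 400.7 -237.8   20. ]
 [ 416.3 -316.2   20. ]]
w8 [328.3 113.2] ((327.4636535644531, 110.3823013305664), (51.44145584106445, 52.469303131103516), 17.398244857788086) [ 558.5 -246.6  105. ]
[[ 612.  -195.5   20. ]
 [ 627.7 -274.3   20. ]
 [ 400.7 -237.4   20. ]
 [ 416.2 -316.1   20. ]]
```

View pics/m8.png

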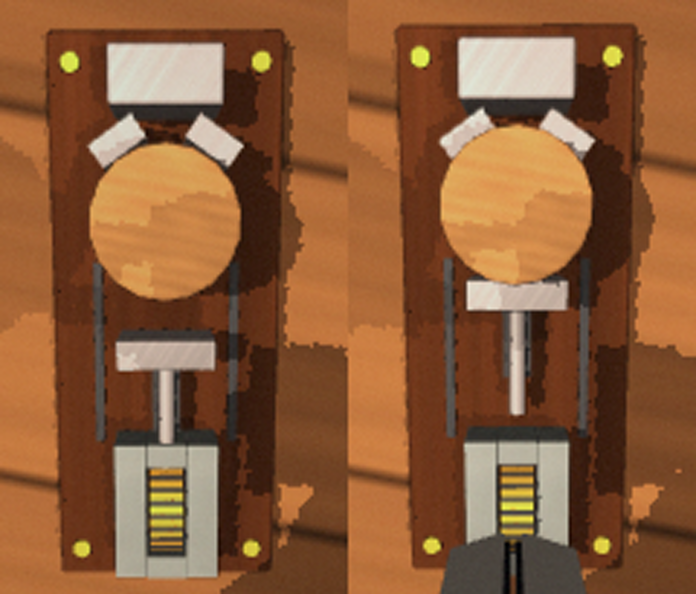

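In the right half of the picture the jar is seated in the vee at (516,205) with the jaw pressed against it at (517,295). The measured jar position (558.5, -246.6) is within 1 mm of the seat (558.3, -247.1), and the wheel stalled at about 8.6 N, above the 6 N that means snug. The robot is clear, so I'm handing in.

```bash
python3 -c "
from cell import manip
print(manip.sign_off())"
```

```text
the job is handed in; nothing more can be done
None
```

The job is handed in: by my last camera check the tall jar stood within about 1 mm of the seat, home in the vee, and the jaw was closed on it by the wheel alone. I judged the grip from the wheel stalling at about 8.6 N of drag, and the hand-in returned no verdict.

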